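Present a clay marble for its find photograph

ROBOT

A 6-joint arm with a two-finger parallel gripper is mounted at the origin on the work surface. World frame = base frame: x ahead of the robot, y to its left, z up, the work surface at z = 0. Lengths are in mm, angles in rad, forces in N, time in s.
With the tool pointing down it reaches from about 325 to 900 mm from the base axis. Payload 3.5 kg.
Tool frame: the origin (TCP) lies midway between the tips of the shut fingers; the grasp point (between the pads) lies 19 mm behind it; z points along the fingers, y is the line along which they close (so a half turn about z gives the same grasp; the last joint's range is limited). The gripper opens to 85 mm and grips with 20 to 120 N. Pads are 22 mm wide; open, the fingers measure 114 mm over their backs; the gripper's body (76 mm by 85 mm) begins 54 mm behind the grasp point. The pads swing forward as they close: fully open they stand 13 mm farther back than shut.
Start: joints at [-1.407, 0.276, -0.026, 1.268, 0, 1.467], TCP at [164.767, -602.888, 231.313] pointing down, gripper open.
Joint ranges: [-3.12, 3.12], [-0.85, 1.88], [-1.08, 1.24], [-1.95, 2.15], [-1.57, 1.53], [-3.14, 3.14]. Speed limits (rad/s): [2.57, 2.57, 3.14, 3.14, 3.14, 3.14].

INTERFACE

Orientations are given as a rotation vector (axis times angle).
In Python, from bench import readout, eyes, ctrl gives the robot as it stands.
- The arm moves only by the tool play_rows, never from a script. Its argument "rows" is a list of rows, each a list of 3 entries, a list of its own where there are three numbers: the closure, from 0 (fully open) to 1 (shut), then the shift along the tool's x, y, z in m, then the turn, a rotation vector about the tool's x, y, z in rad. A call has 1 to 5 rows; each row shifts and turns the commanded pose from where the row before left it, along the tool's axes as they then stand; what a row does not reach is not made up. A row lasts 1/8 s, in which the tool goes at most 62.5 mm and 10.7 degrees, less where a joint would pass 70% of its speed; a pose out of reach is approached as far as the arm can. A call is refused whole if a number of a shift passes 0.0625 or a number of a turn 0.188, either way. A call with a gripper value outside its range is refused whole. The fingers move at their own pace and stop on an object; "force" is the grip in N (left out, the last holds). Time passes only in rows, so rows that do not move let the fingers close. It gives the time, the measured TCP pose, the force, the opening and the grip force at its end, in the units of the state.
- readout.sense(): the state, without advancing time (a new reading comes with each control period).
- eyes.camera(name): name is "side" or "top" or "wrist"; returns the picture (480x640x3 uint8, blue, green, red); there is no depth.
- eyes.camera_info(name): a dict with "fx", "fy", "cx", "cy" (pixels), "origin" and "attitude" of the camera in the world. Camera axes: x right, y down, z forward; pixel columns grow to the right and rows downward; lengths in mm; the calibration is good to about 2 mm. A picture is of the moment at which its call begins: read the wrist's pose just before it. camera_info takes no time and is no camera call; for the wrist camera it gives the pose at the moment of the call.
- ctrl.job_done(): hands the job in; it is judged then, once.
The state is a dict: "clock": time; "joint_pos": joint angles; "dq": joint speeds; "effort": joint torques, N m; "position": TCP position; "tcp_rot": TCP orientation; "contact_force": force on the tool from outside, world axes, zero at the start; "moment": the same for the moment, N m; "finger_gap": finger opening in mm; "finger_force": force on a finger pad.
Only numpy, scipy, OpenCV 4.12 (cv2) and the standard library are available. Lean on these libraries where they do the work, as an engineer would, in place of code of your own. Each camera call takes 0.05 s, during which the arm holds its last target. There are 200 camera calls.

TASK

Get the clay marble ready for its photograph: lay the black background plate flat on the metal pedestal, centred and square so that its border overhangs evenly all round, and let go of it. Then pick up the small yellow tray by its upright tab and carry it, close to level all the way so that the loose marble never leaves its pocket, to the pedestal, and finish while still holding it there, level and still, centred over the plate about 8 cm above it, its long sides in line with the plate's. Leave the other things on the table where they are.

Things in the scene. Friction and masses are not known exactly. Their poses are not given: they have to be found in the camera images.
- plate_center (a point): centre (half-way up) of the loose flat black background plate, 124 mm long (its x) x 66 mm wide (its y) x 12 mm thick, about 130 g; it starts lying on the table; z up. It can be gripped across its 66 mm width.
- pedestal_top (a point): centre of the top face of the fixed aluminium pedestal block, 50 mm above the table; the block is 114 mm long (its x) x 56 mm wide (its y), so the centred plate overhangs it by 5 mm on every side. It is fixed to the table.
- tray_grip (a point): point in the middle of the yellow tray's upright grip tab, 45 mm above the tray's underside, over the tray's centre. The loose tray weighs about 120 g; its base is 108 mm long (x) x 46 mm wide (y) x 10 mm thick. The tab stands up from the base's middle: 30 mm along x, 12 mm thick along y, its top 61 mm above the underside. z up.
- tray_pocket (a point): the place of the marble's centre when it lies in the middle of its pocket: 33 mm from the tray's centre along the tray's +x, 17 mm above the underside. The pocket is a round flat-floored recess 30 mm across and 4 mm deep; an equal one at -x is empty.
- ball_center (a point): centre of the brown clay marble, 22 mm across, 13 g, rolling freely in its pocket (its orientation means nothing)
- plate: the black plate, point at the centre of its underside
- tray: the yellow tray, point at the centre of its underside
- jar: bystander, leave alone: clear screw jar, white cap, 50 mm across, 75 mm high; point at its underside, or under its middle
- pot: bystander, leave alone: orange pot, 38 mm across, 60 mm high; point at its underside, or under its middle
- brush: bystander, leave alone: wooden-handled cleaning brush lying flat, 200 mm long; point at its underside, or under its middle
- tweezers: bystander, leave alone: steel tweezers lying flat, 120 mm long; point at its underside, or under its middle
- findbox: bystander, leave alone: open cardboard box with stones, 90 x 120 x 30 mm; point at its underside, or under its middle
- dish: bystander, leave alone: white round dish with fragments, 90 mm across, 18 mm high; point at its underside, or under its middle
- pedestal: the fixed pedestal, point at the centre of its underside, on the table
There are look-alikes about, which are no part of the job. What is meant by the plate is not pink, and is the larger of those in its own colour. There is more than one size of the tray; the job needs the largest.

How it is judged (in metres and radians):
On the way, in this order (a step that is already met when the one before it is completed fails the run):
1. the plate lies centred and square on the pedestal, let go (horizontal distance between plate_center and pedestal_top below 0.005 m and angle between the x axis of plate_center and the x axis of pedestal_top, either way round below 0.087 rad and z of plate_center in the frame of pedestal_top between 0.003 and 0.009 m and angle between plate_center's own z axis and vertical below 0.04 rad and contact force between the fingers and plate below 0.1 N and contact force between plate and pedestal above 0.3 N and height (world z) of tray_grip below 0.055 m), for 0.3 s.
2. the tray hangs in the fingers, lifted off the table with the marble in its pocket (height (world z) of tray_grip above 0.085 m and contact force between the fingers and tray above 1 N and distance between ball_center and tray_pocket below 0.011 m), for 0.2 s.
At the end, for the whole second after the job is handed in: Fingers hold the tray still, level within 4.5 deg, underside 50-110 mm above the plate, centred on it within 12 mm, in line within 7 deg, marble in its pocket; plate released, flat on the pedestal, centred within 5 mm, square within 5 deg; bystanders within 25 mm of their start (horizontal distance between plate_center and pedestal_top below 0.005 m and angle between the x axis of plate_center and the x axis of pedestal_top, either way round below 0.087 rad and z of plate_center in the frame of pedestal_top between 0.003 and 0.009 m and angle between plate_center's own z axis and vertical below 0.04 rad and contact force between the fingers and plate below 0.1 N and distance between ball_center and tray_pocket below 0.011 m and contact force between the fingers and tray above 1 N and contact force between tray and plate below 0.05 N and horizontal distance between tray_grip and plate_center below 0.012 m and z of tray_grip in the frame of plate_center between 0.101 and 0.161 m and angle between tray_grip's own z axis and vertical below 0.08 rad and angle between the x axis of tray_grip and the x axis of plate_center, either way round below 0.12 rad and linear speed of tray below 0.02 m/s and angular speed of tray below 0.2 rad/s); the arm keeps its last pose, push and grip.
It fails at once if the marble leaves its pocket (distance between ball_center and tray_pocket above 0.016 m).
It fails at once if the tray is tipped more than 20 degrees (angle between tray_grip's own z axis and vertical above 0.35 rad).
It fails at once if a bystander is shifted more than 25 mm (distance of any of jar, pot, brush, tweezers, findbox, dish from where it was at the start of the episode above 0.025 m).
It also fails if it takes over 72 s, if anything falls off the work surface, if the arm or the gripper's body presses on something with over 40 N, if the wrist force passes 120 N, or if a joint passes its speed limit or range.

## Working session

There is one attempt and no reset: what is moved stays moved. The work goes in short steps, Python scripts to look and compute and a tool call to move; the robot and the scene stay as the last step left them, time stands still between calls to the robot, and variables do not carry over. Pictures are saved under pics/ and viewed, at most 10 in all, crops included, and the job is handed in when it is done.

Besides the shell and the picture viewer there is one more tool, called by a JSON object that holds its "fn" and its "kwargs". play_rows: Moves the arm, as the interface text tells. Its arguments: {"type":"object","properties":{"rows":{"type":"array"},"force":{"type":"number"}},"required":["rows"]}

```bash
mkdir -p pics; python3 - <<'E'
from bench import readout, eyes, ctrl
import cv2
for n in("top","side"):
    cv2.imwrite(f"pics/{n}0.png",eyes.camera(n)); print(n,eyes.camera_info(n))
print(readout.sense())
E
```

```text
top {'fx': 621.1908507138791, 'fy': 621.1908507138791, 'cx': 315.2524840572993, 'cy': 242.98049433856585, 'origin': array([ 401.2963094 ,  -15.48744249, 1367.46977404]), 'attitude': array([-2.13220463,  2.18509627, -0.10837163])}
side {'fx': 590.1036318359546, 'fy': 590.1036318359546, 'cx': 324.33665437502384, 'cy': 244.7152162415413, 'origin': array([ -4.50741016, 887.11073386, 790.19671246]), 'attitude': array([-0.72337057,  2.49386806, -1.30210415])}
{'clock': 0.1, 'joint_pos': array([-1.40741413e+00,  2.77082500e-01, -2.77430214e-02,  1.26800172e+00,
        5.08444138e-08,  1.46741100e+00]), 'dq': array([-0.00019183, -0.00137057,  0.00421191,  0.0009819 , -0.00047703,
       -0.00117422]), 'effort': array([ 2.23403777e-04, -4.46706462e+01,  2.96129286e+01,  8.45917908e-03,
       -6.37095923e-05, -7.60372586e-06]), 'position': array([ 164.64312466, -602.19329409,  230.25598127]), 'tcp_rot': array([-3.11167570e+00, -4.17526046e-01,  9.55436187e-05]), 'contact_force': array([ 0.57424565,  0.23674386, -1.12969457]), 'moment': array([ 0.00011706, -0.02805656,  0.01417199]), 'finger_force': 0.0, 'finger_gap': 85.22609011688557}
```

View pics/top0.png

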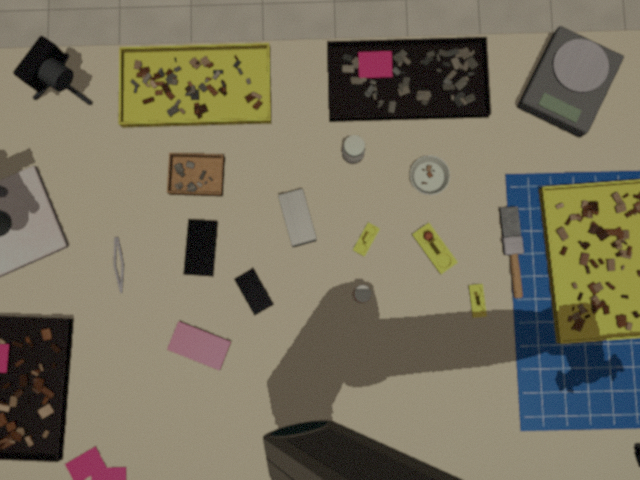

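View pics/side0.png

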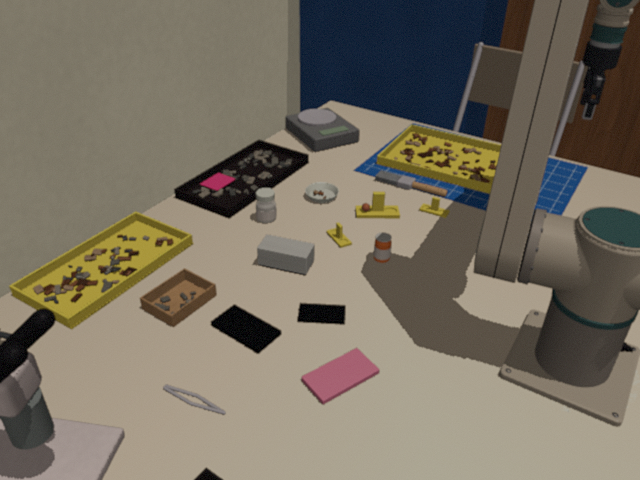

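The side view agrees with the top view (pixels below are from the top view).
- **Plate:** the candidates are black (201,248), a smaller black one (254,291), and pink (198,345). The larger black one at (201,248) fits.
- **Tray:** the yellow candidates are (435,248), (367,239) and (477,299). The largest, at (435,248), holds the marble.
- **Pedestal:** grey block at (297,217).

Next I'll confirm these in an enlarged crop and measure them.

```bash
cat > h.py <<'E'
import numpy as np, cv2
from bench import readout, eyes, ctrl
from scipy.spatial.transform import Rotation as R
def p2w(uv,z,info):
    K=info; uv=np.atleast_2d(np.asarray(uv,float))
    d=np.c_[(uv[:,0]-K['cx'])/K['fx'],(uv[:,1]-K['cy'])/K['fy'],np.ones(len(uv))]@R.from_rotvec(K['attitude']).as_matrix().T
    o=K['origin']; return o+d*((z-o[2])/d[:,2])[:,None]
def rect(mask,uv,z,info,off=(0,0)):
    n,l,s,c=cv2.connectedComponentsWithStats(mask.astype(np.uint8))
    k=l[int(uv[1]),int(uv[0])]
    cs,_=cv2.findContours((l==k).astype(np.uint8),cv2.RETR_EXTERNAL,cv2.CHAIN_APPROX_NONE)
    w=p2w(max(cs,key=len)[:,0,:]+np.array(off),z,info)[:,:2].astype(np.float32)
    (c,sz,a)=cv2.minAreaRect(w)
    if sz[0]<sz[1]: a+=90; sz=sz[::-1]
    return np.round(c,1),np.round(sz,1),round((a+90)%180-90,1)
E
python3 - <<'E'
from h import *
im=cv2.imread("pics/top0.png"); I=eyes.camera_info("top")
cv2.imwrite("pics/crop.png",cv2.resize(im[170:350,170:500],None,fx=2.4,fy=2.4,interpolation=cv2.INTER_CUBIC))
g=im.max(2); hsv=cv2.cvtColor(im,cv2.COLOR_BGR2HSV)
print("plate",rect(g<60,(201,248),8,I)); print("small",rect(g<60,(254,291),8,I))
print("tray",rect((hsv[...,1]>120)&(hsv[...,0]>20)&(hsv[...,0]<35),(445,262),10,I))
print("ped",rect((hsv[...,1]<35)&(g>90),(297,217),50,I))
print(hsv[217,297],hsv[262,445],hsv[240,270])
E
```

```text
plate (array([551.1, 251.2]), array([120.8,  63.4]), -5.2)
small (array([451.2, 135.4]), array([88.6, 45.8]), 29.0)
tray (array([ 536.3, -262.3]), array([106. ,  43.5]), 33.3)
ped (array([605.9,  35.5]), array([115.7,  54.3]), 14.0)
[ 24  26 146] [ 31 132 156] [ 23  48 155]
```

View pics/crop.png

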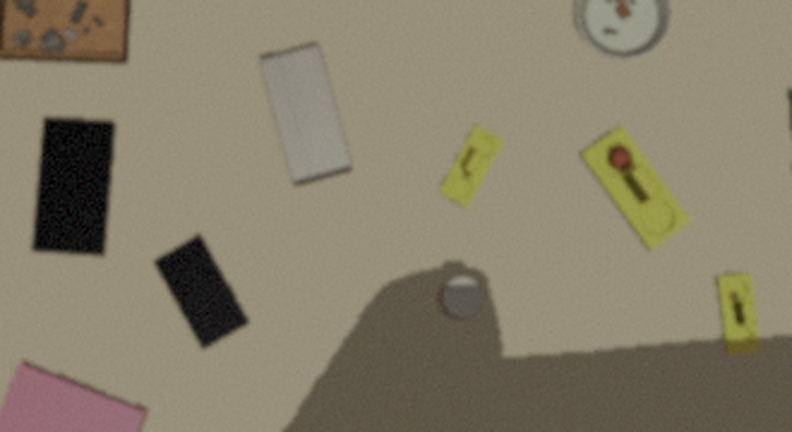

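The crop (2.4x, origin 170,170) confirms three things. The larger black plate is at crop (75,187), 121x63 mm measured. The large yellow tray is at (635,188), with the marble near its far end at (620,157). The pedestal top is at (306,113), 116x54 mm. All sizes match. Now I'll plan the move above the plate.

```bash
cat >> h.py <<'E'
def plan(target,yaw,c=0,step=60,rmax=.185):
    """rows to reach target TCP (mm), tool down with x at world yaw (deg)"""
    s=readout.sense(); p=s['position'].copy(); r=R.from_rotvec(s['tcp_rot'])
    y=np.radians(yaw); rt=R.from_matrix(np.array([[np.cos(y),np.sin(y),0],[np.sin(y),-np.cos(y),0],[0,0,-1]]))
    d=np.array(target)-p; w=(r.inv()*rt).as_rotvec()
    n=int(max(np.ceil(np.linalg.norm(d)/step),np.ceil(np.linalg.norm(w)/rmax),1))
    print("at",np.round(p,1),"tilt",np.round(np.degrees(np.arccos(-r.as_matrix()[2,2])),2),"gap",s['finger_gap'].round(1),"F",s['contact_force'].round(1),s['clock'],"n",n)
    for i in range(n):
        print([c,np.round(r.inv().apply(d/n)/1000,4).tolist(),np.round(w/n,4).tolist()])
        r=r*R.from_rotvec(w/n)
E
python3 -c "
from h import *
plan([551,251,180],174.8)"
```

```text
Traceback (most recent call last):
  File "h.py", line 22, in plan
    print("at",np.round(p,1),"tilt",np.round(np.degrees(np.arccos(-r.as_matrix()[2,2])),2),"gap",s['finger_gap'].round(1),"F",s['contact_force'].round(1),s['clock'],"n",n)
                                                                                                 ^^^^^^^^^^^^^^^^^^^^^
AttributeError: 'float' object has no attribute 'round'
```

```bash
sed -i "s/s\['finger_gap'\].round(1)/round(s['finger_gap'],1)/" h.py; python3 -c "
from h import *
plan([551,251,180],174.8)"
```

```text
at [ 164.6 -602.2  230.3] tilt 0.12 gap 85.2 F [ 0.6  0.2 -1.1] 0.1 n 16
[0, [0.0373, -0.0451, 0.0032], [-0.0, -0.0002, -0.174]]
[0, [0.0446, -0.0379, 0.0032], [-0.0, -0.0002, -0.174]]
[0, [0.0505, -0.0296, 0.0032], [-0.0, -0.0002, -0.174]]
[0, [0.0548, -0.0204, 0.0032], [-0.0, -0.0002, -0.174]]
[0, [0.0576, -0.0106, 0.0032], [-0.0, -0.0002, -0.174]]
[0, [0.0585, -0.0005, 0.0032], [-0.0, -0.0002, -0.174]]
[0, [0.0577, 0.0096, 0.0032], [-0.0, -0.0002, -0.174]]
[0, [0.0552, 0.0195, 0.0032], [-0.0, -0.0002, -0.174]]
[0, [0.051, 0.0287, 0.0032], [-0.0, -0.0002, -0.174]]
[0, [0.0452, 0.0371, 0.0032], [-0.0, -0.0002, -0.174]]
[0, [0.0381, 0.0444, 0.0031], [-0.0, -0.0002, -0.174]]
[0, [0.0299, 0.0503, 0.0031], [-0.0, -0.0002, -0.174]]
[0, [0.0207, 0.0548, 0.0031], [-0.0, -0.0002, -0.174]]
[0, [0.0109, 0.0575, 0.0031], [-0.0, -0.0002, -0.174]]
[0, [0.0008, 0.0585, 0.0031], [-0.0, -0.0002, -0.174]]
[0, [-0.0094, 0.0578, 0.0031], [-0.0, -0.0002, -0.174]]
```

{"fn": "play_rows", "kwargs": {"rows": [[0,[0.037,-0.045,0.003],[0,0,-0.174]],[0,[0.045,-0.038,0.003],[0,0,-0.174]],[0,[0.05,-0.03,0.003],[0,0,-0.174]],[0,[0.055,-0.02,0.003],[0,0,-0.174]],[0,[0.058,-0.011,0.003],[0,0,-0.174]]]}}

```text
clock: 0.72
position: [285.6, -333.8, 215.8]
tcp_rot: [-2.643, -1.698, -0.001]
contact_force: [0.4, -0.1, 0.3]
finger_gap: 85.7
finger_force: 0.0
```

{"fn": "play_rows", "kwargs": {"rows": [[0,[0.058,0,0.003],[0,0,-0.174]],[0,[0.058,0.01,0.003],[0,0,-0.174]],[0,[0.055,0.02,0.003],[0,0,-0.174]],[0,[0.051,0.029,0.003],[0,0,-0.174]],[0,[0.045,0.037,0.003],[0,0,-0.174]]]}}

```text
clock: 1.35
position: [407.7, -68.3, 201.1]
tcp_rot: [1.681, 2.654, 0.0]
contact_force: [1.0, -0.8, -0.8]
finger_gap: 85.7
finger_force: 0.0
```

{"fn": "play_rows", "kwargs": {"rows": [[0,[0.038,0.044,0.003],[0,0,-0.174]],[0,[0.03,0.05,0.003],[0,0,-0.174]],[0,[0.021,0.055,0.003],[0,0,-0.174]],[0,[0.011,0.058,0.003],[0,0,-0.174]],[0,[0,0,0],[0,0,0]]]}}

```text
clock: 1.98
position: [504.3, 146.7, 188.6]
tcp_rot: [-0.675, -3.068, -0.001]
contact_force: [-0.2, -0.7, 0.2]
finger_gap: 85.5
finger_force: 0.0
```

```bash
python3 -c "
from h import *
plan([551,251,120],174.8)"
```

```text
at [504.3 146.7 188.6] tilt 0.03 gap 85.5 F [-0.2 -0.7  0.2] 1.975 n 3
[0, [0.0005, 0.0381, 0.0229], [0.0002, -0.0001, -0.1142]]
[0, [-0.0039, 0.0379, 0.0229], [0.0002, -0.0001, -0.1142]]
[0, [-0.0081, 0.0372, 0.0229], [0.0002, -0.0001, -0.1142]]
```

{"fn": "play_rows", "kwargs": {"rows": [[0,[0,0.038,0.023],[0,0,-0.114]],[0,[-0.004,0.038,0.023],[0,0,-0.114]],[0,[-0.008,0.037,0.023],[0,0,-0.114]],[0,[0,0,0],[0,0,0]]]}}

```text
clock: 2.48
position: [549.8, 247.3, 117.7]
tcp_rot: [-0.151, -3.134, 0.003]
contact_force: [-1.4, -0.1, -0.1]
finger_gap: 85.7
finger_force: 0.0
```

```bash
python3 -c "
from h import *
I=eyes.camera_info('wrist'); im=eyes.camera('wrist'); cv2.imwrite('pics/w1.png',im)
print(I)
plan([551,251,120],174.8)"
```

```text
{'fx': 333.0773118800359, 'fy': 333.0773118800359, 'cx': 324.7969384938896, 'cy': 241.39123507817288, 'origin': array([466.37780914, 256.00514656, 260.0807609 ]), 'attitude': array([2.13290317, 1.93747989, 0.31560476])}
at [549.9 246.4 118.8] tilt 0.22 gap 85.2 F [-0.4 -0.8  0.3] 2.525 n 1
[0, [-0.0006, 0.0047, -0.0012], [-0.0021, -0.0032, -0.0071]]
```

View pics/w1.png

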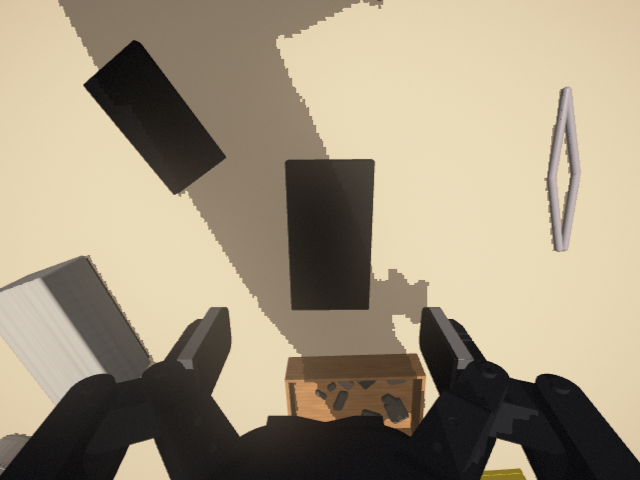

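The wrist view shows the plate with corners at (286,160), (374,160), (370,309) and (291,309), and the fingers straddling its line. I'll cross-check this against the top measurement.

```bash
python3 -c "
from h import *
I=eyes.camera_info('wrist'); im=cv2.imread('pics/w1.png')
print(p2w([[286,160],[374,160],[370,309],[291,309]],12,I).round(1))
w=p2w([[286,160],[374,160],[370,309],[291,309]],12,I); print(w.mean(0))
w=p2w([[83,257],[-2,289]],50,I);print(w)
"
```

```text
[[485.2 224.3  12. ]
 [491.5 288.2  12. ]
 [614.3 278.6  12. ]
 [607.9 211.8  12. ]]
[549.73603907 250.70476074  12.        ]
[[532.79405544  82.49813368  50.        ]
 [550.55901712  14.63684398  50.        ]]
```

{"fn": "play_rows", "kwargs": {"rows": [[0,[0,0.004,0.04],[-0.002,-0.003,-0.007]],[0,[0,0,0.04],[0,0,0]],[0,[0,0,0.015],[0,0,0]],[0,[0,0,0.01],[0,0,0]],[0,[0,0,0],[0,0,0]]]}}

```text
clock: 3.15
position: [552.1, 250.9, 15.9]
tcp_rot: [0.142, 3.135, 0.003]
contact_force: [-0.2, 0.3, 0.5]
finger_gap: 85.6
finger_force: 0.0
```

```bash
python3 -c "
from h import *
plan([550.5,251,0],174.8)"
```

```text
at [552.1 250.9  15.9] tilt 0.24 gap 85.6 F [-0.2  0.3  0.5] 3.15 n 1
[0, [0.0017, -0.0001, 0.0159], [0.0021, 0.0036, 0.0001]]
```

{"fn": "play_rows", "kwargs": {"rows": [[0,[0.001,0,0.008],[0.001,0.002,0]],[0,[0,0,0.008],[0.001,0.001,0]],[0.5,[0,0,0],[0,0,0]],[0.5,[0,0,0],[0,0,0]],[0.5,[0,0,0],[0,0,0]]], "force": 30}}

```text
clock: 3.78
position: [550.7, 251.4, -0.7]
tcp_rot: [-0.141, -3.138, 0.0]
contact_force: [-0.3, 0.1, -1.6]
finger_gap: 64.5
finger_force: 33.8
```

{"fn": "play_rows", "kwargs": {"rows": [[0.5,[0,0,-0.02],[0,0,0]],[0.5,[0,0,-0.035],[0,0,0]],[0.5,[0,0,-0.035],[0,0,0]],[0.5,[0,0,0],[0,0,0]]]}}

```text
clock: 4.28
position: [553.6, 252.4, 92.7]
tcp_rot: [0.141, 3.132, 0.004]
contact_force: [0.4, -0.4, -1.2]
finger_gap: 65.0
finger_force: 34.0
```

```bash
python3 -c "
from h import *
print(readout.sense()['finger_force'])
plan([606,36,85],194,.5,step=40)"
```

```text
34.006991386413574
at [553.6 252.4  92.7] tilt 0.42 gap 65.0 F [ 0.4 -0.4 -1.2] 4.275 n 6
[0.5, [-0.0119, -0.0351, 0.0013], [0.0003, 0.0012, -0.0557]]
[0.5, [-0.0099, -0.0357, 0.0013], [0.0003, 0.0012, -0.0557]]
[0.5, [-0.0079, -0.0362, 0.0013], [0.0003, 0.0012, -0.0557]]
[0.5, [-0.0059, -0.0366, 0.0013], [0.0003, 0.0012, -0.0557]]
[0.5, [-0.0039, -0.0369, 0.0013], [0.0003, 0.0012, -0.0557]]
[0.5, [-0.0018, -0.0371, 0.0013], [0.0003, 0.0012, -0.0557]]
```

{"fn": "play_rows", "kwargs": {"rows": [[0.5,[-0.012,-0.035,0],[0,0,-0.056]],[0.5,[-0.01,-0.036,0],[0,0,-0.056]],[0.5,[-0.008,-0.036,0],[0,0,-0.056]],[0.5,[-0.006,-0.037,0],[0,0,-0.056]],[0.5,[-0.004,-0.037,0],[0,0,-0.056]]]}}

```text
clock: 4.9
position: [593.8, 69.6, 87.4]
tcp_rot: [0.301, -3.124, -0.001]
contact_force: [0.4, 0.1, -1.1]
finger_gap: 65.0
finger_force: 34.0
```

{"fn": "play_rows", "kwargs": {"rows": [[0.5,[-0.002,-0.037,0],[0,0,-0.056]],[0.5,[0,0,0],[0,0,0]],[0.5,[0,0,0],[0,0,0]]]}}

```text
clock: 5.28
position: [602.7, 35.0, 87.9]
tcp_rot: [0.384, -3.115, -0.002]
contact_force: [-0.5, 0.1, -1.1]
finger_gap: 64.6
finger_force: 34.1
```

```bash
python3 -c "
from h import *
I=eyes.camera_info('wrist'); im=eyes.camera('wrist'); cv2.imwrite('pics/w2.png',im)
t=eyes.camera('top'); cv2.imwrite('pics/t2.png',t)
plan([606,36,65],194,.5)"
```

```text
at [602.9  35.7  88.4] tilt 0.1 gap 64.9 F [-0.3  0.4 -1.6] 5.375 n 1
[0.5, [-0.0031, -0.0005, 0.0234], [0.0008, -0.0016, 0.0027]]
```

View pics/w2.png

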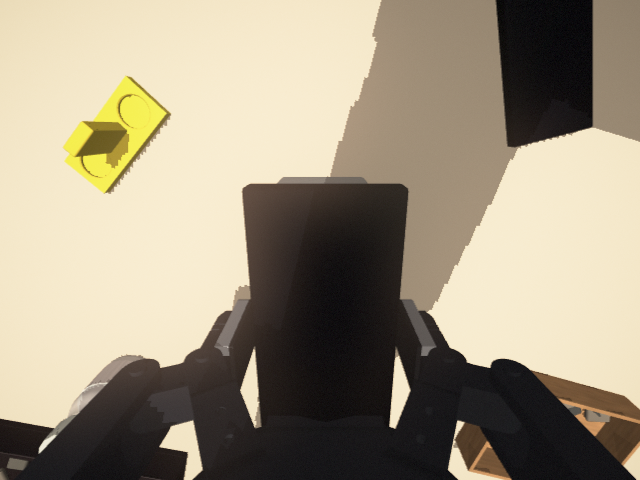

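The wrist view shows the plate held level. Its near top edge runs (243,184)–(408,184), and the pedestal's near top edge peeps out at (280,178)–(366,178). I'll compare the two.

```bash
python3 -c "
from h import *
I=eyes.camera_info('wrist'); s=readout.sense(); p=s['position']; r=R.from_rotvec(s['tcp_rot'])
a=p2w([[244,184.5],[407,184.5]],p[2]+12.7,I); b=p2w([[280,178],[366,178]],50,I)
print(a.round(1),np.linalg.norm(a[1]-a[0]),b.round(1),np.linalg.norm(b[1]-b[0]))
print('in tool',r.inv().apply(a-p).round(1),r.inv().apply(b-p).round(1))
c,sz,an=rect(np.zeros((480,640))==0,(5,5),0,I) if 0 else (0,0,0)
"
```

```text
[[549.1  -9.7 101.1]
 [533.6  51.7 101.1]] 63.25783900461522 [[551.9  -1.5  50. ]
 [540.6  43.4  50. ]] 46.26488538839835
in tool [[ 63.3 -30.8 -12.6]
 [ 63.3  32.5 -12.6]] [[ 58.5 -23.6  38.5]
 [ 58.5  22.7  38.5]]
```

```bash
python3 -c "
from h import *
im=cv2.imread('pics/w2.png'); cv2.imwrite('pics/w2c.png',cv2.resize(im[165:200,230:420],None,fx=4,fy=4,interpolation=cv2.INTER_CUBIC))
print(im[170:192,323].max(1), im[170:192,290].max(1))
im=cv2.imread('pics/w1.png'); cv2.imwrite('pics/w1c.png',cv2.resize(im[240:440,0:170],None,fx=4,fy=3,interpolation=cv2.INTER_CUBIC))
"
```

```text
[247 247 247 246 247 246 243 142 144 144 142 144 140 113  71  71  70  71
  69  66  65  66] [247 247 247 247 247 247 243 150 147 148 150 150 148 123  83  82  82  81
  84  81  80  81]
```

View pics/w2c.png

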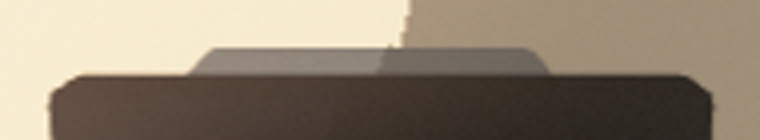

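The enlarged crop shows a strip that narrows upward (crop 188–551 down to 210–528). So it's the pedestal's side face, and its upper limit, row 177, is the foot edge at z=0. I'll recompute with that.

```bash
python3 -c "
from h import *
I=eyes.camera_info('wrist'); s=readout.sense(); p=s['position']; r=R.from_rotvec(s['tcp_rot'])
b=p2w([[282.5,177],[362,177]],0,I); print(b.round(1),'in tool',r.inv().apply(b-p).round(1), r.inv().apply(I['origin']-p))
t=cv2.imread('pics/top0.png');J=eyes.camera_info('top')
g=t[...,2].astype(int)
cv2.imwrite('pics/pedc.png',cv2.resize(t[175:260,260:335],None,fx=7,fy=7,interpolation=cv2.INTER_CUBIC))
"
```

```text
[[559.3  -4.7   0. ]
 [546.   48.2   0. ]] in tool [[ 52.  -28.5  88.5]
 [ 52.   26.   88.5]] [  84.31194266    0.64880946 -142.03790257]
```

View pics/pedc.png

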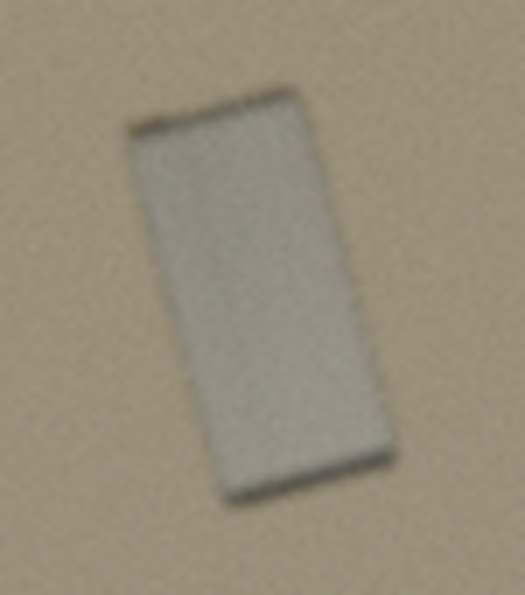

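The 7x crop (origin 260,175) shows the pedestal's top face with corners at about (131,130), (298,92), (393,454) and (223,490). The dark near band is its side face.

```bash
python3 -c "
from h import *
J=eyes.camera_info('top')
q=(np.array([[131,130],[298,92],[393,454],[223,490]])+.5)/7-.5+[260,175]
w=p2w(q,50,J);print(w.round(1),w.mean(0).round(1))
for i in range(4): d=w[i]-w[i-1]; print(np.linalg.norm(d).round(1),np.degrees(np.arctan2(d[1],d[0])).round(1))
"
```

```text
[[658.9  74.5  50. ]
 [669.5  22.8  50. ]
 [556.5  -3.7  50. ]
 [546.8  48.4  50. ]] [607.9  35.5  50. ]
115.2 13.1
52.7 -78.5
116.1 -166.8
53.0 100.6
```

The wrist and top measurements agree on the pedestal centre: (608.0,35.5) and (607.9,35.5). The plate needs to move about +5.7 mm in world x. I'll shift it and lower.

{"fn": "play_rows", "kwargs": {"rows": [[0.5,[-0.0055,-0.0018,0.01],[0,0,0.002]],[0.5,[0,0,0.015],[0,0,0]],[0.5,[0,0,0.009],[0,0,0]],[0.5,[0,0,0],[0,0,0]],[0.5,[0,0,0],[0,0,0]]]}}

```text
clock: 6.0
position: [609.7, 34.4, 55.3]
tcp_rot: [-0.383, 3.118, -0.0]
contact_force: [-0.9, -0.2, -1.6]
finger_gap: 65.1
finger_force: 34.0
```

```bash
python3 -c "
from h import *
plan([608.3,35.3,50],194,.5)"
```

```text
at [609.7  34.4  55.3] tilt 0.0 gap 65.1 F [-0.9 -0.2 -1.6] 6.0 n 1
[0.5, [0.0012, 0.0013, 0.0053], [-0.0, 0.0, -0.0002]]
```

{"fn": "play_rows", "kwargs": {"rows": [[0.5,[0.0005,0.0005,0.002],[0,0,0]],[0.5,[0,0,0.002],[0,0,0]],[0.5,[0,0,0.001],[0,0,0]],[0.5,[0,0,0],[0,0,0]]]}}

```text
clock: 6.5
position: [608.9, 34.8, 50.2]
tcp_rot: [0.383, -3.118, -0.0]
contact_force: [-0.4, -0.7, -2.0]
finger_gap: 64.9
finger_force: 34.0
```

{"fn": "play_rows", "kwargs": {"rows": [[0.5,[0,0,0.001],[0,0,0]],[0.5,[0,0,0],[0,0,0]]]}}

```text
clock: 6.75
position: [609.0, 34.7, 49.2]
tcp_rot: [0.383, -3.118, -0.0]
contact_force: [0.2, -0.8, -1.7]
finger_gap: 64.5
finger_force: 34.1
```

{"fn": "play_rows", "kwargs": {"rows": [[0.5,[0,0,0.0007],[0,0,0]],[0.5,[0,0,0],[0,0,0]]]}}

```text
clock: 7.0
position: [609.1, 34.7, 49.2]
tcp_rot: [-0.383, 3.118, -0.0]
contact_force: [-1.5, -1.3, 4.1]
finger_gap: 64.9
finger_force: 34.6
```

Contact: the vertical force went from −1.7 to +4 N. I'll release slowly, rise, and check.

{"fn": "play_rows", "kwargs": {"rows": [[0.15,[0,0,0],[0,0,0]],[0,[0,0,0],[0,0,0]],[0,[0,0,0],[0,0,0]],[0,[0,0,-0.03],[0,0,0]],[0,[0,0,-0.06],[0,0,0]]]}}

```text
clock: 7.62
position: [606.2, 34.8, 136.2]
tcp_rot: [0.382, -3.111, -0.002]
contact_force: [1.7, -0.4, 0.2]
finger_gap: 85.4
finger_force: 0.0
```

{"fn": "play_rows", "kwargs": {"rows": [[0,[0,0,-0.045],[0,0,0]],[0,[0.05,0,0],[0,0,0]],[0,[0,0,0],[0,0,0]],[0,[0,0,0],[0,0,0]]]}}

```text
clock: 8.12
position: [560.7, 22.6, 183.6]
tcp_rot: [-0.382, 3.118, -0.0]
contact_force: [-0.8, -0.4, 0.1]
finger_gap: 85.6
finger_force: 0.0
```

```bash
python3 -c "
from h import *
I=eyes.camera_info('wrist'); im=eyes.camera('wrist'); cv2.imwrite('pics/w3.png',im)
t=eyes.camera('top'); J=eyes.camera_info('top')
T=cv2.resize(t[175:260,260:335],(530,600),interpolation=cv2.INTER_CUBIC)
print(rect(t.max(2)<60,(295,217),62,J)) 
v=np.zeros((600,800,3),np.uint8); v[:360,:480]=cv2.resize(im,(480,360)); v[:360,480:]=cv2.resize(T,(320,360)); cv2.imwrite('pics/v3.png',im)
m=im.max(2)<70
print(rect(m,(330,260),62,I))
plan([536,-262,160],213.3)"
```

```text
(array([573.8,  -4.6]), array([1413.1, 1028.7]), 88.3)
(array([606.5,  34.7]), array([124.8,  64.8]), 14.0)
at [561.5  22.7 183.6] tilt 0.05 gap 85.4 F [-0.1 -0.5 -0.1] 8.225 n 5
[0, [0.0187, -0.054, 0.0047], [-0.0001, 0.0002, -0.0674]]
[0, [0.0223, -0.0526, 0.0047], [-0.0001, 0.0002, -0.0674]]
[0, [0.0258, -0.051, 0.0047], [-0.0001, 0.0002, -0.0674]]
[0, [0.0292, -0.0492, 0.0047], [-0.0001, 0.0002, -0.0674]]
[0, [0.0324, -0.0471, 0.0047], [-0.0001, 0.0002, -0.0674]]
```

View pics/w3.png

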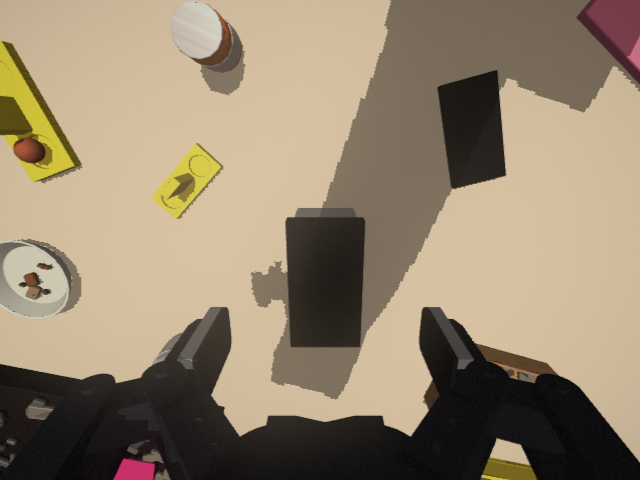

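The plate lies on the pedestal with corners at (287,218), (364,218), (360,347) and (291,347). The pedestal's foot edge is at row 208, columns 297–355. I'll check the centring along x from that foot edge.

```bash
python3 -c "
from h import *
I=eyes.camera_info('wrist'); s=readout.sense(); p=s['position']; r=R.from_rotvec(s['tcp_rot'])
im=cv2.imread('pics/w3.png'); print(im[200:224,325].max(1)); print(im[211,290:310].max(1),im[211,345:365].max(1))
b=p2w([[297,208.0],[355,208.0]],0,I); a=p2w([[287,217.5],[364,217.5]],62,I); c=p2w([[291,347],[360,347]],62,I)
for q in (b,a,c): print(r.inv().apply(q-p).round(1))
w=np.concatenate([a,c]).mean(0); print(w)
"
```

```text
[207 157 130 128 128 129 129 125  90  90  90  87  89  90  91  89  89  63
  49  49  49  50  49  50]
[213 214 214 215 214 210 157 117 114 112 114 112 110 112 114 114 113 113
 113 111] [ 87  86  87  84  87  88  86  86  84  97 118 127 125 125 126 126 125 124
 124 124]
[[  8.1 -27.3 183.6]
 [  8.1  30.6 183.6]]
[[ 14.7 -30.4 121.6]
 [ 14.7  32.5 121.6]]
[[-110.8  -31.3  121.7]
 [-110.8   33.5  121.7]]
[608.00410402  35.38269306  62.        ]
```

Near-side overhang is 6.6 mm against the 5 mm nominal, so it's about 1.5 mm off, with the sides aligned. That's good. Now to the tray.

{"fn": "play_rows", "kwargs": {"rows": [[0,[0.019,-0.054,0.005],[0,0,-0.067]],[0,[0.022,-0.053,0.005],[0,0,-0.067]],[0,[0.026,-0.051,0.005],[0,0,-0.067]],[0,[0.029,-0.049,0.005],[0,0,-0.067]],[0,[0.032,-0.047,0.005],[0,0,-0.067]]]}}

```text
clock: 8.85
position: [536.0, -264.2, 158.3]
tcp_rot: [-0.901, 3.009, -0.001]
contact_force: [0.2, -0.3, -0.4]
finger_gap: 85.8
finger_force: 0.0
```

{"fn": "play_rows", "kwargs": {"rows": [[0,[0,0,0],[0,0,0]],[0,[0,0,0],[0,0,0]],[0,[0,0,0],[0,0,0]]]}}

```text
clock: 9.22
position: [535.6, -260.6, 158.5]
tcp_rot: [0.9, -3.01, -0.001]
contact_force: [-0.6, -0.2, 0.1]
finger_gap: 85.6
finger_force: 0.0
```

```bash
python3 -c "
from h import *
I=eyes.camera_info('wrist'); im=eyes.camera('wrist'); cv2.imwrite('pics/w4.png',im)
hsv=cv2.cvtColor(im,cv2.COLOR_BGR2HSV)
plan([536,-262,100],213.3)"
```

```text
at [ 535.6 -260.5  158.6] tilt 0.02 gap 85.5 F [-0.   0.9  0.2] 9.275 n 1
[0, [0.0005, -0.0015, 0.0586], [0.0003, 0.0001, -0.0001]]
```

View pics/w4.png

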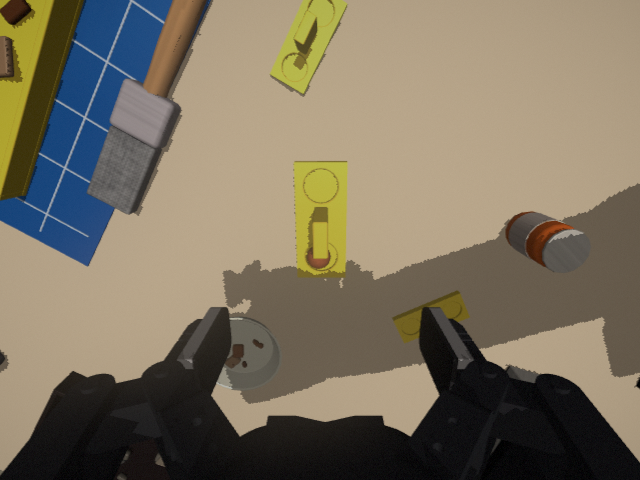

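The wrist view shows the large tray with corners at (294,161), (347,161), (346,276) and (297,276). The tab top is at about (313..328, 222..264), and the marble is at (318,258) in its pocket.

```bash
python3 -c "
from h import *
I=eyes.camera_info('wrist'); s=readout.sense(); p=s['position']; r=R.from_rotvec(s['tcp_rot'])
w=p2w([[294,161],[347.5,161],[346,275],[296.5,275]],10,I); t=r.inv().apply(w-p)
print(t.round(1),t.mean(0).round(1),w.mean(0).round(1))
t=r.inv().apply(p2w([[313,222],[328,222],[327,265],[313,265]],61,I)-p); print(t.round(1),t.mean(0).round(1))
"
```

```text
[[ 57.  -25.5 148.6]
 [ 57.   20.  148.6]
 [-49.4  21.  148.6]
 [-49.4 -26.3 148.6]] [  3.8  -2.7 148.6] [ 533.9 -264.8   10. ]
[[ 17.3  -8.1  97.6]
 [ 17.3   3.1  97.6]
 [-17.4   2.4  97.6]
 [-17.4  -8.5  97.6]] [-0.  -2.8 97.6]
```

{"fn": "play_rows", "kwargs": {"rows": [[0,[0.003,-0.0027,0.04],[0,0,0]],[0,[0,0,0.05],[0,0,0]],[0,[0,0,0.025],[0,0,0]],[0,[0,0,0.012],[0,0,0]],[0,[0,0,0],[0,0,0]]]}}

```text
clock: 9.9
position: [534.1, -265.0, 31.4]
tcp_rot: [0.899, -3.01, -0.001]
contact_force: [0.7, 0.4, -0.8]
finger_gap: 85.7
finger_force: 0.0
```

```bash
python3 -c "
from h import *
plan([534.6,-264.4,27],213.3)"
```

```text
at [ 534.1 -265.    31.4] tilt 0.05 gap 85.7 F [ 0.7  0.4 -0.8] 9.9 n 1
[0, [-0.0007, 0.0002, 0.0044], [0.0008, -0.0003, -0.001]]
```

{"fn": "play_rows", "kwargs": {"rows": [[0.5,[0,0,0.004],[0,0,0]],[0.7,[0,0,0],[0,0,0]],[0.76,[0,0,0],[0,0,0]],[0.8,[0,0,0],[0,0,0]],[0.82,[0,0,0],[0,0,0]]], "force": 25}}

```text
clock: 10.52
position: [534.2, -265.9, 27.8]
tcp_rot: [-0.897, 3.011, -0.0]
contact_force: [-0.5, -0.6, 0.1]
finger_gap: 15.2
finger_force: 0.0
```

{"fn": "play_rows", "kwargs": {"rows": [[0.84,[0,0,0],[0,0,0]],[0.86,[0,0,0],[0,0,0]],[0.88,[0,0,0],[0,0,0]],[0.9,[0,0,0],[0,0,0]],[0.92,[0,0,0],[0,0,0]]]}}

```text
clock: 11.15
position: [534.3, -265.9, 27.7]
tcp_rot: [-0.897, 3.011, -0.0]
contact_force: [0.5, -0.1, 0.3]
finger_gap: 11.8
finger_force: 24.7
```

Gripped: the gap is 11.8 mm, which matches the 12 mm tab. I'll raise the force and lift gently.

{"fn": "play_rows", "kwargs": {"rows": [[1,[0,0,0],[0,0,0]],[1,[0,0,-0.003],[0,0,0]],[1,[0,0,-0.006],[0,0,0]],[1,[0,0,-0.01],[0,0,0]],[1,[0,0,-0.012],[0,0,0]]], "force": 50}}

```text
clock: 11.78
position: [534.1, -265.7, 59.4]
tcp_rot: [0.897, -3.011, -0.0]
contact_force: [-0.3, -0.1, -1.1]
finger_gap: 11.5
finger_force: 49.2
```

{"fn": "play_rows", "kwargs": {"rows": [[1,[0,0,-0.015],[0,0,0]],[1,[0,0,-0.015],[0,0,0]],[1,[0,0,-0.015],[0,0,0]],[1,[0,0,-0.015],[0,0,0]],[1,[0,0,-0.015],[0,0,0]]]}}

```text
clock: 12.4
position: [534.2, -265.8, 134.7]
tcp_rot: [-0.897, 3.011, -0.0]
contact_force: [-0.3, 0.8, -1.3]
finger_gap: 11.2
finger_force: 49.2
```

{"fn": "play_rows", "kwargs": {"rows": [[1,[0,0,-0.012],[0,0,0]],[1,[0,0,-0.006],[0,0,0]],[1,[0,0,0],[0,0,0]],[1,[0,0,0],[0,0,0]]]}}

```text
clock: 12.9
position: [533.7, -265.5, 151.0]
tcp_rot: [0.897, -3.01, -0.001]
contact_force: [0.4, -0.3, -1.2]
finger_gap: 11.4
finger_force: 49.2
```

```bash
python3 -c "
from h import *
im=eyes.camera('wrist'); s=eyes.camera('side'); v=np.zeros((480,800,3),np.uint8)
v[:300,:400]=cv2.resize(im,(400,300)); v[:300,400:]=cv2.resize(s[100:340,270:590],(400,300)); cv2.imwrite('pics/v5.png',v[:300])
plan([607.5,35.2,169],194,1,step=15)"
```

```text
at [ 533.7 -265.5  150.8] tilt 0.08 gap 11.6 F [-0.2  0.2 -1.1] 13.0 n 21
[1, [-0.0108, 0.0101, -0.0009], [0.0001, -0.0, 0.0159]]
[1, [-0.0106, 0.0102, -0.0009], [0.0001, -0.0, 0.0159]]
[1, [-0.0105, 0.0104, -0.0009], [0.0001, -0.0, 0.0159]]
[1, [-0.0103, 0.0106, -0.0009], [0.0001, -0.0, 0.0159]]
[1, [-0.0101, 0.0107, -0.0009], [0.0001, -0.0, 0.0159]]
[1, [-0.0099, 0.0109, -0.0009], [0.0001, -0.0, 0.0159]]
[1, [-0.0098, 0.011, -0.0009], [0.0001, -0.0, 0.0159]]
[1, [-0.0096, 0.0112, -0.0009], [0.0001, -0.0, 0.0159]]
[1, [-0.0094, 0.0113, -0.0009], [0.0001, -0.0, 0.0159]]
[1, [-0.0092, 0.0115, -0.0009], [0.0001, -0.0, 0.0159]]
[1, [-0.009, 0.0116, -0.0009], [0.0001, -0.0, 0.0159]]
[1, [-0.0089, 0.0118, -0.0009], [0.0001, -0.0, 0.0159]]
[1, [-0.0087, 0.0119, -0.0009], [0.0001, -0.0, 0.0159]]
[1, [-0.0085, 0.0121, -0.0009], [0.0001, -0.0, 0.0159]]
[1, [-0.0083, 0.0122, -0.0009], [0.0001, -0.0, 0.0159]]
[1, [-0.0081, 0.0123, -0.0009], [0.0001, -0.0, 0.0159]]
[1, [-0.0079, 0.0125, -0.0009], [0.0001, -0.0, 0.0159]]
[1, [-0.0077, 0.0126, -0.0009], [0.0001, -0.0, 0.0159]]
[1, [-0.0075, 0.0127, -0.0009], [0.0001, -0.0, 0.0159]]
[1, [-0.0073, 0.0128, -0.0009], [0.0001, -0.0, 0.0159]]
[1, [-0.0071, 0.0129, -0.0009], [0.0001, -0.0, 0.0159]]
```

View pics/v5.png

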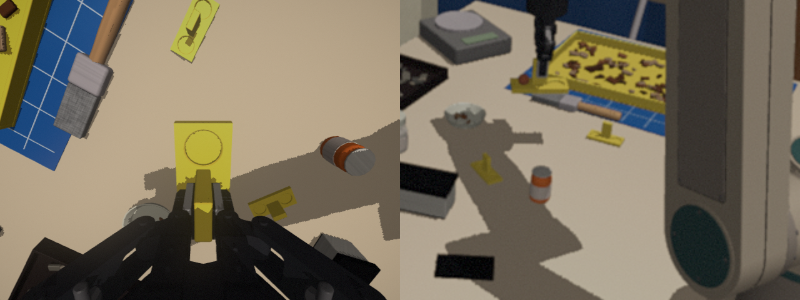

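The crop shows the tray hanging in the fingers with its empty end at half-scale (175..231,122), and the marble in place in the side view at (523,80). I'll check level from that edge by code.

```bash
python3 -c "
from h import *
I=eyes.camera_info('wrist'); s=readout.sense(); p=s['position']; r=R.from_rotvec(s['tcp_rot'])
for dz in (12.7,17.7,22.7):
  t=r.inv().apply(p2w([[280,195],[371,195]],p[2]-dz,I)-p); print(t.round(1))
"
```

```text
[[ 54.1 -20.3  12.7]
 [ 54.1  22.4  12.8]]
[[ 53.1 -21.   17.7]
 [ 53.1  23.1  17.8]]
[[ 52.2 -21.6  22.7]
 [ 52.2  23.8  22.8]]
```

{"fn": "play_rows", "kwargs": {"rows": [[1,[-0.002,0.002,-0.001],[0,0,0.005]],[1,[-0.004,0.004,-0.001],[0,0,0.01]],[1,[-0.007,0.007,-0.001],[0,0,0.016]],[1,[-0.01,0.01,-0.001],[0,0,0.016]],[1,[-0.011,0.011,-0.001],[0,0,0.016]]]}}

```text
clock: 13.62
position: [545.5, -218.0, 156.8]
tcp_rot: [-0.8, 3.038, 0.0]
contact_force: [0.5, -0.6, -1.2]
finger_gap: 11.2
finger_force: 49.1
```

{"fn": "play_rows", "kwargs": {"rows": [[1,[-0.011,0.011,-0.001],[0,0,0.016]],[1,[-0.011,0.011,-0.001],[0,0,0.016]],[1,[-0.01,0.011,-0.001],[0,0,0.016]],[1,[-0.01,0.011,-0.001],[0,0,0.016]],[1,[-0.01,0.011,-0.001],[0,0,0.016]]]}}

```text
clock: 14.25
position: [565.9, -144.9, 161.8]
tcp_rot: [-0.679, 3.067, 0.0]
contact_force: [0.5, -0.8, -1.9]
finger_gap: 11.5
finger_force: 49.1
```

{"fn": "play_rows", "kwargs": {"rows": [[1,[-0.01,0.011,-0.001],[0,0,0.016]],[1,[-0.01,0.011,-0.001],[0,0,0.016]],[1,[-0.01,0.011,-0.001],[0,0,0.016]],[1,[-0.009,0.012,-0.001],[0,0,0.016]],[1,[-0.009,0.012,-0.001],[0,0,0.016]]]}}

```text
clock: 14.88
position: [587.5, -73.6, 166.8]
tcp_rot: [-0.556, 3.092, 0.0]
contact_force: [0.7, 0.2, -2.0]
finger_gap: 11.4
finger_force: 49.1
```

```bash
python3 -c "
from h import *
plan([607.5,35.2,169],194,1,step=11)"
```

```text
at [587.5 -73.6 166.8] tilt 0.01 gap 11.4 F [ 0.7  0.2 -2. ] 14.875 n 11
[1, [-0.0051, 0.0086, -0.0002], [0.0, 0.0, 0.0101]]
[1, [-0.0051, 0.0087, -0.0002], [0.0, 0.0, 0.0101]]
[1, [-0.005, 0.0087, -0.0002], [0.0, 0.0, 0.0101]]
[1, [-0.0049, 0.0088, -0.0002], [0.0, 0.0, 0.0101]]
[1, [-0.0048, 0.0088, -0.0002], [0.0, 0.0, 0.0101]]
[1, [-0.0047, 0.0089, -0.0002], [0.0, 0.0, 0.0101]]
[1, [-0.0046, 0.0089, -0.0002], [0.0, 0.0, 0.0101]]
[1, [-0.0045, 0.009, -0.0002], [0.0, 0.0, 0.0101]]
[1, [-0.0044, 0.009, -0.0002], [0.0, 0.0, 0.0101]]
[1, [-0.0043, 0.0091, -0.0002], [0.0, 0.0, 0.0101]]
[1, [-0.0042, 0.0091, -0.0002], [0.0, 0.0, 0.0101]]
```

Level (edge at 53 mm in the tool frame, 54 expected). Continuing.

{"fn": "play_rows", "kwargs": {"rows": [[1,[-0.006,0.01,0],[0,0,0.011]],[1,[-0.006,0.01,0],[0,0,0.011]],[1,[-0.006,0.01,0],[0,0,0.011]],[1,[-0.006,0.01,0],[0,0,0.011]],[1,[-0.005,0.01,0],[0,0,0.011]]]}}

```text
clock: 15.5
position: [598.6, -17.3, 166.6]
tcp_rot: [-0.47, 3.106, -0.0]
contact_force: [0.1, -0.5, -0.7]
finger_gap: 11.3
finger_force: 49.1
```

{"fn": "play_rows", "kwargs": {"rows": [[1,[-0.005,0.01,0],[0,0,0.011]],[1,[-0.004,0.009,0],[0,0,0.011]],[1,[-0.003,0.007,0],[0,0,0.01]],[1,[-0.003,0.006,0],[0,0,0.01]],[1,[-0.002,0.005,0],[0,0,0.005]]]}}

```text
clock: 16.12
position: [604.5, 22.6, 166.6]
tcp_rot: [-0.398, 3.116, -0.0]
contact_force: [-1.3, 0.2, -1.1]
finger_gap: 11.6
finger_force: 49.1
```

{"fn": "play_rows", "kwargs": {"rows": [[1,[-0.001,0.003,0],[0,0,0]],[1,[0,0,0],[0,0,0]],[1,[0,0,0],[0,0,0]],[1,[0,0,0],[0,0,0]]]}}

```text
clock: 16.62
position: [604.6, 25.2, 166.6]
tcp_rot: [-0.398, 3.116, -0.0]
contact_force: [0.3, 0.1, -1.7]
finger_gap: 11.5
finger_force: 49.1
```

```bash
python3 -c "
from h import *
plan([607.5,35.2,169],194,1,step=50)"
```

```text
at [604.6  25.2 166.6] tilt 0.0 gap 11.5 F [ 0.3  0.1 -1.7] 16.625 n 1
[1, [-0.0053, 0.0089, -0.0024], [-0.0001, 0.0, 0.0096]]
```

{"fn": "play_rows", "kwargs": {"rows": [[1,[-0.001,0.002,-0.001],[0,0,0.003]],[1,[-0.002,0.003,-0.001],[0,0,0.004]],[1,[-0.001,0.003,0],[0,0,0.003]],[1,[-0.001,0.001,0],[0,0,0]],[1,[0,0,0],[0,0,0]]]}}

```text
clock: 17.25
position: [607.3, 35.5, 168.6]
tcp_rot: [0.383, -3.118, 0.0]
contact_force: [-0.0, 0.3, -1.0]
finger_gap: 11.1
finger_force: 49.1
```

{"fn": "play_rows", "kwargs": {"rows": [[1,[0,0,0],[0,0,0]],[1,[0,0,0],[0,0,0]],[1,[0,0,0],[0,0,0]],[1,[0,0,0],[0,0,0]],[1,[0,0,0],[0,0,0]]]}}

```text
clock: 17.88
position: [607.2, 35.3, 168.6]
tcp_rot: [0.383, -3.118, 0.0]
contact_force: [-0.4, 0.4, -1.0]
finger_gap: 11.7
finger_force: 49.1
```

```bash
python3 -c "
from h import *
plan([607.5,35.2,169],194,1,step=50)
t=eyes.camera('side'); h=cv2.cvtColor(t,cv2.COLOR_BGR2HSV)
m=((h[...,1]>120)&(h[...,0]>20)&(h[...,0]<35)).astype(np.uint8)
m[:140]=0
n,l,s,c=cv2.connectedComponentsWithStats(m)
print([(s[i].tolist(),c[i].round().tolist()) for i in range(1,n) if s[i,4]>150])
r=((h[...,1]>110)&((h[...,0]<10)|(h[...,0]>172))&(h[...,2]>30)).astype(np.uint8)
n,l,s,c=cv2.connectedComponentsWithStats(r)
print([(s[i].tolist()) for i in range(1,n) if s[i,4]>25 and 100<c[i][1]<300 and 220<c[i][0]<500])
"
```

```text
at [607.2  35.3 168.6] tilt 0.0 gap 11.7 F [-0.4  0.4 -1. ] 17.875 n 1
[1, [-0.0003, -0.0002, -0.0004], [-0.0, -0.0001, -0.0002]]
[([377, 140, 138, 53, 4225], [452.0, 161.0]), ([256, 183, 55, 36, 745], [284.0, 207.0]), ([420, 197, 29, 20, 264], [434.0, 208.0]), ([10, 212, 183, 117, 8333], [102.0, 267.0]), ([327, 223, 24, 24, 279], [339.0, 236.0])]
[[267, 196, 8, 8, 44]]
```

The side view puts the tray at (284,207) with the marble on it at (271,200). The arm is still and on target, so I'm handing in.

```bash
python3 -c "
from bench import ctrl
print(ctrl.job_done())"
```

```text
the job is handed in; nothing more can be done
None
```

The job is handed in, but no verdict came back: the plate is on the pedestal, released and centred to about 1.5 mm, and the arm is holding the tray level and still about 8 cm above it with the marble in its pocket.

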